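Flip the clinical waste container shut

ROBOT

A 6-joint arm with a two-finger parallel gripper is mounted at the origin on the work surface. World frame = base frame: x ahead of the robot, y to its left, z up, the work surface at z = 0. Lengths are in mm, angles in degrees, forces in N, time in s.
With the tool pointing down it reaches from about 300 to 850 mm from the base axis. Payload 4.2 kg.
Tool frame: the origin (TCP) lies at the very end of the fingers, on their centre line; the grasp point (between the pads) lies 19 mm behind it; z points along the fingers, y is the direction in which the jaws open and shut (so a half turn about z gives the same grasp; the last joint's range is limited). The gripper opens to 91 mm and grips with 3 to 60 N. Pads are 32 mm wide; open, the fingers measure 118 mm over their backs; the gripper's body (76 mm by 178 mm) begins 60 mm behind the grasp point.
Start: joints at [-65.374, 18.312, 89.639, -0, 72.044, -1.146], TCP at [250.007, -517.822, 213.976] pointing down, gripper open.
Joint ranges: [-177.97, 177.97], [-48.28, 115.42], [12.27, 149.76], [-77.06, 257.06], [2.81, 150.46], [-146.56, 146.56]. Speed limits (degrees/s): [147.25, 147.25, 180, 180, 180, 180].

INTERFACE

Orientations are given as [roll, pitch, yaw] about the fixed x, y, z axes, in that order (R = Rz(yaw) Ry(pitch) Rx(roll)).
In Python, from workcell import env gives the robot as it stands. The module is installed in compiled form; this text tells all that it offers.
- The arm moves only by the tool arm_command, never from a script. Its argument "targets" is a list of rows, each a list of 5 numbers: the closure, from 0 (fully open) to 1 (shut), then the shift along the tool's x, y, z each as a share of 50 cm, from -1 to 1, then the turn about the tool's z as a share of pi/4 rad, from -1 to 1. A call has 1 to 8 rows; each row is the pose to reach, as a shift and turn from the pose measured when the call began, along the tool's axes at that moment; what a row does not reach only later rows make up. A row lasts 1/12 s, in which the tool goes at most 41.7 mm and 7.16 degrees, less where a joint would pass 70% of its speed; a pose out of reach is approached as far as the arm can. A call with a number of a shift or a turn outside -1 to 1 is refused whole. A call with a gripper value outside its range is refused whole. The fingers move at their own pace and stop on an object; "squeeze" is the grip in N (left out, the last holds). Time passes only in rows, so rows that repeat a pose let the fingers close. It gives the time, the measured TCP pose, the force and the opening at its end, in the units of the state.
- env.state(): the state, without advancing time (a new reading comes with each control period).
- env.grab_frame(name): name is "side" or "top"; returns the picture (384x512x3 uint8, red, green, blue); there is no depth.
- env.camera_params(name): a dict with "camera_matrix" (3x3 intrinsics, pixels), "R" (3x3) and "t" (3): a world point X has camera coordinates R X + t. Camera axes: x right, y down, z forward; pixel columns grow to the right and rows downward; lengths in mm; the calibration is good to about 2 mm. A picture is of the moment at which its call begins. camera_params takes no time and is no camera call.
- env.job_done(): hands the job in, once; it reports no verdict.
The state is a dict: "time_s": time; "qpos": joint angles; "qvel": joint speeds; "effort": joint torques, N m; "ee_pos": TCP position; "ee_rot": TCP orientation; "force": force on the tool from outside, world axes, zero at the start; "torque": the same for the moment, N m; "gripper_width": finger opening in mm.
Only numpy, scipy, OpenCV 4.12 (cv2) and the standard library are available. Lean on these libraries where they do the work, as an engineer would, in place of code of your own. Each camera call takes 0.05 s, during which the arm holds its last target.

TASK

The yellow waste container is full: push its standing red lid over and press it down until it lies fully shut. Touch the lid only on its outside, never on its soiled inner face (so no pinching it), and do not lift, tip or shove the container: it stays standing where it is. Leave the white container open and everything else on the bench as it is.

Things in the scene. Friction and masses are not known exactly. Their poses are not given: they have to be found in the camera images.
- waste_bin: the yellow round waste container with a RED collar and lid, loose on the bench, about 0.6 kg. Origin: centre of its underside; z up; its -x side is the front (turned up to 75 degrees either way from facing the robot), its +x side carries the lid hinge. Tapered tub: radius 50 mm at the foot, 60 mm at the top; a red collar of radius 64 mm on top ends 139 mm above the bench, with a 90 mm round opening
- waste_bin_hinge (a point): middle of the lid's hinge line, 58 mm behind (+x of) the yellow container's axis and 141 mm above the bench; the hinge runs along the container's y axis. Axes as the container's
- waste_lid (a joint): angle of the red lid (rad): 0 = shut flat on the collar, 1.57 = standing upright, 2.15 = thrown fully back (stop). It grows as the lid opens. A stiff hinge (about 0.05 N m): the lid stays where it is left and neither falls nor springs. The red lid is a flat disc of 104 mm diameter, 4 mm thick, with a thumb tab 32 mm wide; from hinge to tab end 124 mm; its outer face is flat, about 3 mm above the hinge line when shut
- waste_lid_tab (a point): end of the red lid's thumb tab, 124 mm from the hinge line. Its axes turn with the lid: z is the normal of the lid's outer face (up when the lid is shut, backwards, away from the opening, when it stands upright), -x runs from the hinge to the tab
- waste_lid_inside: the soiled inner face of the red lid and of its tab (all but the outermost 2 mm), with a round sealing plug, 82 mm diameter, 9 mm thick, that enters the opening as the lid shuts. Origin: centre of the plug's inner face, 56 mm from the hinge line
- white_bin: a second container of the same shape and size, all white, with a white lid, also open: it is still in use. Origin: centre of its underside, axes as those of the yellow one
- white_lid_tab (a point): end of the white lid's thumb tab
- amber_bottle: brown glass bottle with black cap, 42 mm diameter, 82 mm high, loose. Origin: centre of its underside
- specimen_jar: clear specimen jar with blue cap, 58 mm diameter, 70 mm high, loose. Origin: centre of its underside
- slide_box: blue closed microscope-slide box, 97 x 177 x 34 mm, loose. Origin: centre of its underside
- tray: steel instrument tray, 200 x 300 x 26 mm (x, y, z), loose. Origin: centre of its underside
- dish0: closed glass culture dish, 92 mm diameter, 19 mm high, on the tray. Origin: centre of its underside
- dish1: a second such dish on the tray. Origin: centre of its underside
There are look-alikes about, which are no part of the job. What is shaped like the waste_bin but blue or purple is not meant.

How it is judged (in metres and radians):
On the way:
1. the red lid lies fully shut on the yellow container (value of joint waste_lid below 0.05 rad), for 0.3 s.
At the end, for the whole second after the job is handed in: The red lid is shut (within 0.05 rad) and released; the yellow container stands upright and still, within 20 mm of its start; the white container stands open, its lid tab within 30 mm of its start; bottle, jar, slide box, tray and dishes are within 30 mm of their starts (value of joint waste_lid below 0.05 rad and angle between each of waste_bin, white_bin's own z axis and vertical below 0.05 rad and height (world z) of waste_bin below 0.006 m and distance of waste_bin from where it was at the start of the episode below 0.02 m and linear speed of waste_bin below 0.02 m/s and distance of each of white_lid_tab, amber_bottle, specimen_jar, slide_box, tray, dish0, dish1 from where it was at the start of the episode below 0.03 m); the robot touches nothing.
It fails at once if the yellow container is lifted (20 mm or more) (height (world z) of waste_bin above 0.02 m).
It fails at once if the yellow container is tipped by more than 0.25 rad or shoved more than 50 mm (angle between waste_bin's own z axis and vertical above 0.25 rad or distance of waste_bin from where it was at the start of the episode above 0.05 m).
It fails at once if the fingers touch the soiled inner face of the red lid or its tab (contact force between the fingers and waste_lid_inside above 0.3 N).
It fails at once if the white container or its lid is moved more than 50 mm (distance of any of white_bin, white_lid_tab from where it was at the start of the episode above 0.05 m).
It fails at once if a bottle, jar, box, dish or the tray is moved more than 50 mm (distance of any of amber_bottle, specimen_jar, slide_box, tray, dish0, dish1 from where it was at the start of the episode above 0.05 m).
It also fails if it takes over 38 s, if anything falls off the work surface, if the arm or the gripper's body presses on something with over 40 N, if the wrist force passes 120 N, or if a joint passes its speed limit or range.

## Working session

There is one attempt and no reset: what is moved stays moved. The work goes in short steps, Python scripts to look and compute and a tool call to move; the robot and the scene stay as the last step left them, time stands still between calls to the robot, and variables do not carry over. Pictures are saved under pics/ and viewed, and the job is handed in when it is done.

Besides the shell and the picture viewer there is one more tool, called after "Emit:" by a JSON object that holds its "api" and its "payload". arm_command: Moves the arm, as the interface text tells. Shift numbers are shares of 50 cm and turn numbers shares of pi/4 rad, none past 1 either way. Its arguments: {"type":"object","properties":{"targets":{"type":"array"},"squeeze":{"type":"number"}},"required":["targets"]}

```bash
mkdir -p pics; python3 - <<'E'
from workcell import env
import cv2
for n in("side","top"):
    f=env.grab_frame(n); cv2.imwrite(f"pics/{n}0.png",f[:,:,::-1])
    p=env.camera_params(n); print(n,p["camera_matrix"],p["R"],p["t"])
print(env.state())
E
```

```text
side [[441.63846267   0.         260.4845295 ]
 [  0.         441.63846267 191.79564595]
 [  0.           0.           1.        ]] [[ 0.97356803 -0.22833112  0.00549475]
 [-0.21447919 -0.92224609 -0.32165326]
 [ 0.07851096  0.31197282 -0.94684159]] [-525.71084808   83.356382   1366.46959558]
top [[486.84951741   0.         257.0431646 ]
 [  0.         486.84951741 187.16231455]
 [  0.           0.           1.        ]] [[-2.78252728e-02 -9.99609767e-01 -2.46350435e-03]
 [-9.94956684e-01  2.79331697e-02 -9.63376126e-02]
 [ 9.63688320e-02 -2.29540237e-04 -9.95345666e-01]] [ -71.0228372   532.52877697 1621.475682  ]
{'time_s': 0.1, 'qpos': array([-6.53739341e+01,  1.83472506e+01,  8.97001107e+01, -1.76989715e-03,
        7.20436643e+01, -1.14518425e+00]), 'qvel': array([ 0.02431158, -0.14410201, -0.09407282,  0.04198147, -0.03844585,
        0.0134215 ]), 'effort': array([ 8.78256305e-04, -4.13333094e+01, -2.32509971e+01,  7.29198684e-02,
        4.21956251e-02, -4.55274585e-05]), 'ee_pos': array([ 249.80584993, -517.39364436,  213.20694098]), 'ee_rot': array([-1.79908959e+02, -1.36743776e-04,  2.57717970e+01]), 'force': array([0.32035436, 0.79179178, 0.34947273]), 'torque': array([0.03055298, 0.00439452, 0.00872111]), 'gripper_width': 91.34720896674904}
```

View pics/side0.png

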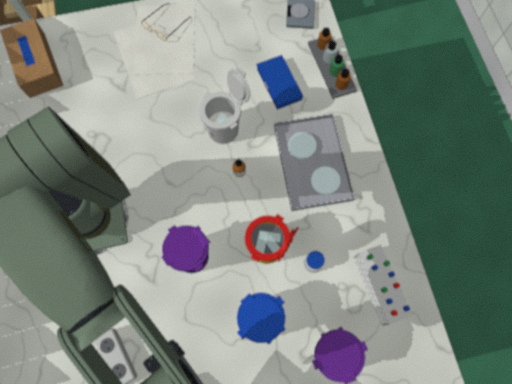

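View pics/top0.png

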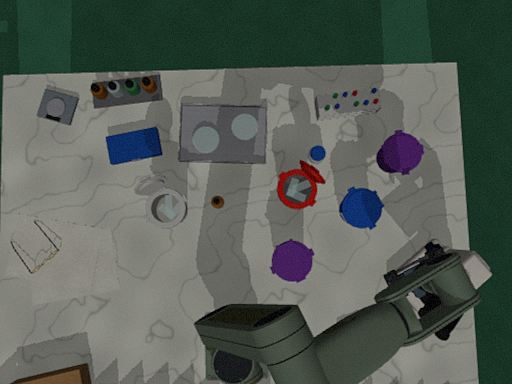

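The side view shows the red collar near (268,239) with the lid standing edge-on near (292,236). In the top view the collar is near (297,188) and the lid near (312,172). I'll zoom in and measure.

```bash
cat > h.py <<'E'
import numpy as np, cv2
from workcell import env
def ray(n,u,v):
    p=env.camera_params(n);K=np.array(p["camera_matrix"]);R=np.array(p["R"]);t=np.array(p["t"])
    return -R.T@t, R.T@np.linalg.inv(K)@np.array([u,v,1.])
def onz(n,u,v,z):
    c,d=ray(n,u,v); return c+d*(z-c[2])/d[2]
def proj(n,X):
    p=env.camera_params(n); x=np.array(p["camera_matrix"])@(np.array(p["R"])@np.array(X,float)+np.array(p["t"])); return x[:2]/x[2]
def tri(a,b):
    c1,d1=ray("side",*a);c2,d2=ray("top",*b)
    s=np.linalg.lstsq(np.c_[d1,-d2],c2-c1,rcond=None)[0]
    P,Q=c1+d1*s[0],c2+d2*s[1]; return (P+Q)/2,np.linalg.norm(P-Q)
E
python3 - <<'E'
import cv2
s=cv2.imread("pics/side0.png")[195:285,220:345];t=cv2.imread("pics/top0.png")[135:225,255:380]
o=cv2.hconcat([cv2.resize(s,None,fx=3.2,fy=3.2,interpolation=2),cv2.resize(t,None,fx=3.2,fy=3.2,interpolation=2)])
cv2.imwrite("pics/z0.png",o)
E
```

```text
(no output)
```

View pics/z0.png

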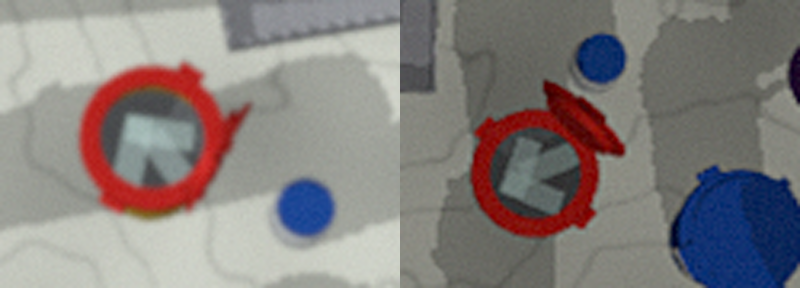

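```bash
python3 - <<'E'
from h import *
for n,box in(("side",(195,285,220,345)),("top",(135,225,255,345))):
    im=cv2.imread(f"pics/{n}0.png").astype(int);b,g,r=im[...,0],im[...,1],im[...,2]
    m=((r>90)&(g<0.45*r)&(b<0.45*r)).astype(np.uint8)
    k=np.zeros_like(m);k[box[0]:box[1],box[2]:box[3]]=1;m*=k
    cs,h=cv2.findContours(m,cv2.RETR_CCOMP,cv2.CHAIN_APPROX_NONE)
    for c,hh in zip(cs,h[0]):
        if len(c)<30: continue
        e=cv2.fitEllipse(c); print(n,"hole" if hh[3]>=0 else "outer",len(c),e)
        pc=np.array(e[0])
        print("  z139 centre",onz(n,*pc,139), "rad",[np.linalg.norm(onz(n,*p[0],139)-onz(n,*pc,139)).round(0) for p in c[::12]] if hh[3]>=0 else '')
        if hh[3]<0:
            q=c[:,0,:]; print(q[::2].tolist())
E
```

```text
side outer 141 ((268.037109375, 238.04595947265625), (43.32925796508789, 47.70526123046875), 62.43821716308594)
  z139 centre [ 510.24352405 -213.95054441  139.        ] rad 
[[267, 216], [265, 217], [263, 217], [261, 217], [259, 218], [257, 219], [255, 220], [253, 221], [251, 223], [250, 225], [248, 227], [247, 229], [246, 231], [246, 233], [246, 235], [245, 237], [245, 239], [245, 241], [246, 243], [246, 245], [247, 247], [248, 249], [250, 251], [251, 253], [252, 255], [252, 257], [254, 259], [256, 260], [258, 260], [260, 259], [262, 259], [264, 260], [266, 260], [268, 260], [270, 260], [272, 259], [274, 259], [276, 258], [278, 258], [280, 257], [282, 256], [283, 254], [284, 252], [285, 250], [286, 248], [287, 246], [288, 244], [289, 242], [291, 240], [291, 238], [292, 236], [293, 234], [294, 232], [295, 230], [293, 231], [291, 232], [289, 232], [288, 230], [287, 228], [286, 226], [284, 224], [282, 222], [281, 220], [282, 218], [280, 217], [278, 216], [276, 217], [274, 217], [272, 217], [270, 217], [268, 217]]
side hole 95 ((267.2220458984375, 237.6350555419922), (33.06187057495117
[... 1312 characters left out ...]
6.0), np.float64(46.0), np.float64(45.0), np.float64(46.0), np.float64(46.0), np.float64(45.0), np.float64(47.0)]
top outer 67 ((313.8693542480469, 172.48805236816406), (6.776994228363037, 26.38495445251465), 134.18182373046875)
  z139 centre [ 560.85625583 -266.50457963  139.        ] rad 
[[303, 162], [305, 163], [306, 165], [304, 166], [305, 168], [307, 170], [309, 171], [311, 173], [313, 175], [315, 177], [316, 179], [318, 180], [319, 182], [321, 181], [323, 181], [324, 181], [323, 179], [321, 177], [320, 175], [318, 173], [318, 171], [316, 169], [314, 168], [312, 166], [314, 168], [316, 170], [316, 172], [314, 171], [312, 170], [310, 168], [309, 166], [308, 164], [306, 163], [304, 162]]
```

```bash
python3 - <<'E'
from h import *
C=np.array([510,-211.5,0])
a=onz("top",279,175,135);b=onz("top",313,204,135);print("lugs top",a,b,np.degrees(np.arctan2(*(a-b)[[1,0]]))-90)
a=onz("side",281,217,135);b=onz("side",254,259,135);print("lugs side",a,b,np.degrees(np.arctan2(*(a-b)[[1,0]]))-90)
for u in((313,167),(315,168),(317,170)):print(tri((295,230),u))
for n in("jar",):print("jar top",onz("top",317.5,153,70),"side",onz("side",315,260,70))
for yaw in(-42,-48):
  d=np.array([np.cos(np.radians(yaw)),np.sin(np.radians(yaw)),0])
  for th in(1.3,1.5,1.7,1.9,2.1):
    T=C+58*d+[0,0,141]-124*np.cos(th)*d+[0,0,124*np.sin(th)]
    print(yaw,th,T.round(),proj("side",T).round(1),proj("top",T).round(1))
E
python3 - <<'E'
import cv2
s=cv2.imread("pics/side0.png")[210:250,270:310];t=cv2.imread("pics/top0.png")[150:190,295:335]
cv2.imwrite("pics/z1.png",cv2.hconcat([cv2.resize(s,None,fx=10,fy=10,interpolation=2),cv2.resize(t,None,fx=10,fy=10,interpolation=2)]))
E
```

```text
lugs top [ 556.45202062 -156.38810211  135.        ] [ 461.6069608  -260.34381529  135.        ] -42.376081592918425
lugs side [ 559.74127344 -163.094776    135.        ] [ 460.09867883 -260.62249181  135.        ] -45.61453969594075
(array([ 560.41421419, -245.2186515 ,  303.96893413]), np.float64(8.657464427907552))
(array([ 556.66840099, -248.82488921,  320.4158642 ]), np.float64(11.529240109555724))
(array([ 551.59456648, -252.32922367,  336.69495942]), np.float64(17.082859955048548))
jar top [ 634.08602333 -289.25043065   70.        ] side [ 630.81802471 -291.52153538   70.        ]
-42 1.3 [ 528. -228.  260.] [277.6 230.9] [305.8 178.6]
-42 1.5 [ 547. -244.  265.] [286.5 235.2] [311.4 172.1]
-42 1.7 [ 565. -261.  264.] [295.4 240.1] [316.8 165.7]
-42 1.9 [ 583. -277.  258.] [304.  245.2] [321.9 159.7]
-42 2.1 [ 600. -292.  248.] [311.7 250.5] [326.3 154.5]
-48 1.3 [ 527. -230.  260.] [277.1 231.8] [306.5 179.3]
-48 1.5 [ 543. -248.  265.] [285.4 237. ] [312.7 173.3]
-48 1.7 [ 560. -266.  264.] [293.8 242.7] [318.8 167.5]
-48 1.9 [ 576. -284.  258.] [301.9 248.8] [324.5 162.1]
-48 2.1 [ 591. -301.  248.] [309.2 254.8] [329.5 157.4]
```

View pics/z1.png

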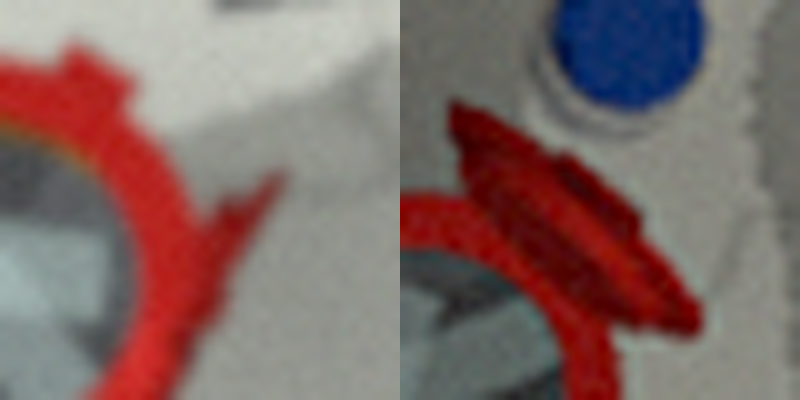

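Lid angle comes out at about 1.62 rad: the tab centre at top pixel (315.5,168.5) matches that. The container axis is at (510,-211.5) and its yaw is about -43.5°, so the hinge is at (552,-251,141). The jar sits about 85 mm behind the hinge and its top is 70 mm above the bench. I'll raise the tool and travel with the fingers shut to a point above and behind the lid.

Emit:
{"api": "arm_command", "payload": {"targets": [[1,0,0,-0.08,0],[1,0,0,-0.16,0],[1,0.08,-0.01,-0.2,-0.16],[1,0.16,-0.02,-0.2,-0.32],[1,0.24,-0.03,-0.2,-0.46],[1,0.32,-0.03,-0.2,-0.46],[1,0.4,-0.04,-0.2,-0.46],[1,0.48,-0.05,-0.2,-0.46]], "squeeze": 20}}

```text
time_s: 0.77
ee_pos: [456.5, -389.4, 312.8]
ee_rot: [-179.9, -0.0, 46.5]
force: [-0.0, -1.0, 0.3]
gripper_width: 40.8
```

Emit:
{"api": "arm_command", "payload": {"targets": [[1,0.08,0.02,0,0],[1,0.16,0.05,0,0],[1,0.24,0.07,0,0],[1,0.33,0.1,0,0],[1,0.33,0.1,0,0],[1,0.33,0.1,0,0],[1,0.33,0.1,0,0]]}}

```text
time_s: 1.35
ee_pos: [606.0, -304.2, 311.9]
ee_rot: [-179.8, 0.1, 46.5]
force: [-0.4, -0.8, 0.4]
gripper_width: 0.5
```

```bash
python3 - <<'E'
from h import *
s=env.state();print(s["ee_pos"],s["gripper_width"],proj("side",s["ee_pos"]),proj("top",s["ee_pos"]))
a=env.grab_frame("side")[180:300,200:360,::-1];b=env.grab_frame("top")[100:220,240:400,::-1]
cv2.imwrite("pics/a1.png",cv2.hconcat([cv2.resize(x,None,fx=2.5,fy=2.5) for x in(a,b)]))
E
```

```text
[ 605.98600886 -304.15533369  311.86553585] 0.5349132869423541 [318.89665522 249.41366692] [333.60923044 148.43508039]
```

View pics/a1.png

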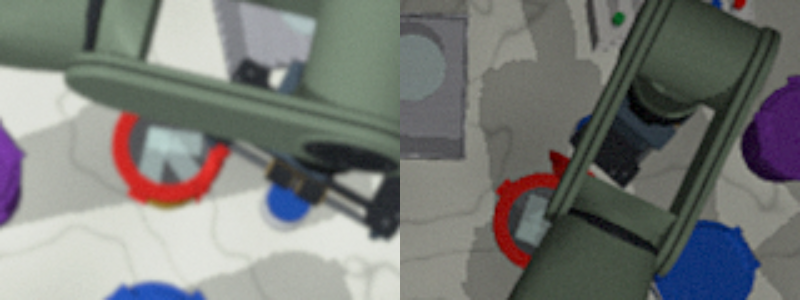

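The picture agrees: the shut fingers are behind the lid, and the body lies along the push direction, well above the lid. Next I'll go down to z≈226 and move in close to the lid.

Emit:
{"api": "arm_command", "payload": {"targets": [[1,0,0,0.06,0],[1,0,0,0.12,0],[1,0,0,0.17,0],[1,0,0,0.172,0],[1,0,-0.03,0.172,0],[1,0,-0.06,0.172,0],[1,0,-0.08,0.172,0],[1,0,-0.08,0.172,0]]}}

```text
time_s: 2.12
ee_pos: [574.4, -277.5, 229.6]
ee_rot: [-179.9, -0.0, 46.3]
force: [0.4, -0.2, 0.4]
gripper_width: 0.6
```

```bash
cat > st.py <<'E'
from h import *
import sys
s=env.state();p=s["ee_pos"];d=np.array([.725,-.688]);e=np.array([.688,.725]);q=p[:2]-[552,-251.4]
print("t",s["time_s"],"s",q@d,"e",q@e,"z",p[2],s["force"].round(1))
if len(sys.argv)>1:
    a=env.grab_frame("side")[180:300,200:360,::-1];b=env.grab_frame("top")[100:220,240:400,::-1]
    cv2.imwrite(f"pics/{sys.argv[1]}.png",cv2.hconcat([cv2.resize(x,None,fx=2.5,fy=2.5) for x in(a,b)]))
E
python3 st.py a2
```

```text
t 2.1167 s 34.20804156938165 e -3.551229775961287 z 229.55292485781004 [ 0.4 -0.2  0.4]
```

View pics/a2.png

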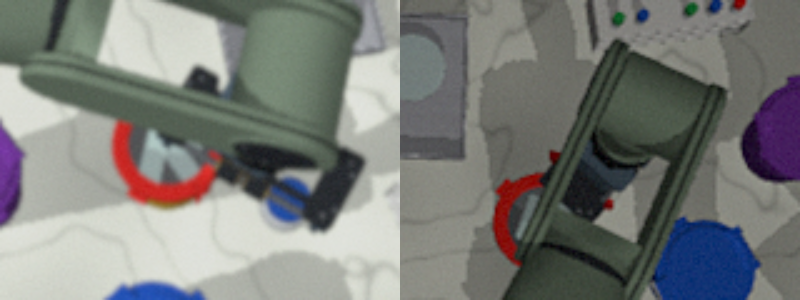

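Emit:
{"api": "arm_command", "payload": {"targets": [[1,0.005,-0.012,0,0],[1,0.005,-0.024,0,0],[1,0.005,-0.036,0,0],[1,0.005,-0.048,0.003,0],[1,0.005,-0.06,0.006,0],[1,0.005,-0.072,0.009,0],[1,0.005,-0.084,0.012,0],[1,0.005,-0.096,0.015,0]]}}

```text
time_s: 2.88
ee_pos: [542.5, -243.1, 221.3]
ee_rot: [180.0, -0.0, 46.3]
force: [0.6, 1.1, 0.0]
gripper_width: 0.2
```

```bash
python3 st.py a3
```

```text
t 2.8833 s -12.590177150863283 e -0.5187059184041386 z 221.26371028155876 [0.6 1.1 0. ]
```

View pics/a3.png

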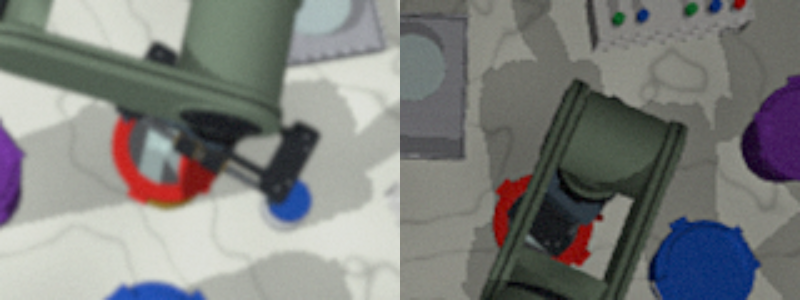

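Emit:
{"api": "arm_command", "payload": {"targets": [[1,0,-0.013,0.005,0],[1,0,-0.027,0.011,0],[1,0,-0.04,0.018,0],[1,0,-0.053,0.027,0],[1,0,-0.063,0.036,0],[1,0,-0.073,0.047,0],[1,0,-0.083,0.058,0],[1,0,-0.092,0.07,0]]}}

```text
time_s: 3.65
ee_pos: [508.2, -210.5, 185.6]
ee_rot: [-179.9, 0.0, 46.3]
force: [-0.4, -0.2, 0.7]
gripper_width: 0.6
```

```bash
python3 st.py a4
```

```text
t 3.65 s -59.863753471178164 e -0.46561111371723335 z 185.61117493028357 [-0.4 -0.2  0.7]
```

View pics/a4.png

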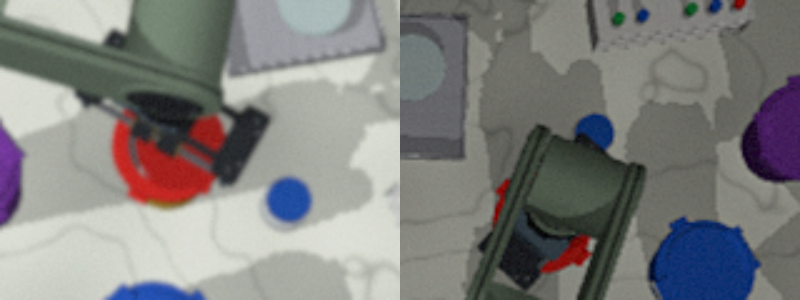

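The lid has come over, red outside up, and the container hasn't moved. Now I'll press it down.

Emit:
{"api": "arm_command", "payload": {"targets": [[1,0,-0.007,0.01,0],[1,0,-0.013,0.02,0],[1,0,-0.018,0.03,0],[1,0,-0.02,0.04,0],[1,0,-0.022,0.05,0],[1,0,-0.022,0.06,0],[1,0,-0.022,0.07,0],[1,0,-0.022,0.076,0]]}}

```text
time_s: 4.42
ee_pos: [499.1, -202.3, 146.1]
ee_rot: [-179.7, 0.1, 46.4]
force: [-0.1, 0.3, -0.2]
gripper_width: 0.7
```

```bash
python3 st.py
```

```text
t 4.4167 s -72.0870363777378 e -0.8129925616136117 z 146.1092521343825 [-0.1  0.3 -0.2]
```

Now press in small steps until the force shows.

Emit:
{"api": "arm_command", "payload": {"targets": [[1,0,0,0.004,0],[1,0,0,0.006,0],[1,0,0,0.008,0],[1,0,0,0.01,0]]}}

```text
time_s: 4.75
ee_pos: [499.2, -202.4, 143.8]
ee_rot: [-179.8, 0.0, 46.4]
force: [-7.0, 2.9, 22.3]
gripper_width: 0.6
```

Emit:
{"api": "arm_command", "payload": {"targets": [[1,0,0,0.005,0],[1,0,0,0.005,0],[1,0,0,0.005,0],[1,0,0,0.005,0],[1,0,0,0.005,0]]}}

```text
time_s: 5.17
ee_pos: [499.2, -202.3, 144.0]
ee_rot: [-179.9, 0.0, 46.3]
force: [-5.4, 1.8, 15.2]
gripper_width: 0.7
```

```bash
python3 st.py
```

```text
t 5.1667 s -72.04159375447689 e -0.7658304725102415 z 143.95581577212823 [-5.4  1.8 15.2]
```

Firm stop at z 144, which is the height of the shut outer face (141+3). Next I'll lift off straight up, then move back the way I came so the view is clear.

Emit:
{"api": "arm_command", "payload": {"targets": [[1,0,0,-0.02,0],[1,0,0,-0.06,0],[1,0,0,-0.14,0],[1,0,0,-0.22,0],[1,0,0,-0.3,0],[1,0,0,-0.36,0],[1,0,0,-0.36,0]]}}

```text
time_s: 5.75
ee_pos: [502.2, -203.8, 331.3]
ee_rot: [179.3, -0.3, 46.3]
force: [0.5, -0.3, 0.9]
gripper_width: 0.6
```

Emit:
{"api": "arm_command", "payload": {"targets": [[1,-0.08,0,0,0],[1,-0.16,0,0,0],[1,-0.24,0,0,0],[1,-0.32,0,0,0],[1,-0.4,0,0,0],[1,-0.48,0,0,0],[1,-0.5,0,0,0],[1,-0.5,0,0,0]]}}

```text
time_s: 6.42
ee_pos: [327.7, -386.4, 329.4]
ee_rot: [179.4, -0.2, 46.1]
force: [0.3, 0.6, 0.2]
gripper_width: 0.3
```

```bash
python3 st.py; python3 - <<'E'
from h import *
for n in("side","top"): cv2.imwrite(f"pics/{n}9.png",env.grab_frame(n)[:,:,::-1])
E
```

```text
t 6.4167 s -69.69618737377674 e -252.18956873667312 z 329.41689723047864 [0.3 0.6 0.2]
```

View pics/side9.png

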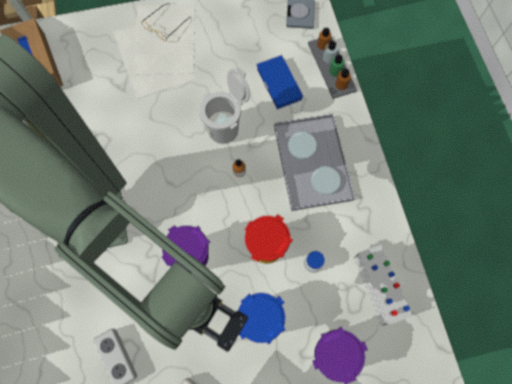

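View pics/top9.png

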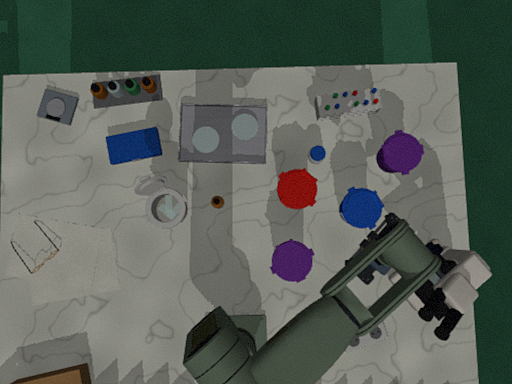

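The lid looks shut and flat, at side pixel (268,239) and top pixel (297,188), and nothing else appears to have moved. Before handing in I'll do a numeric check.

```bash
python3 - <<'E'
from h import *
P=[]
for n in("side","top"):
    k=[]
    for i in("0","9"):
        im=cv2.imread(f"pics/{n}{i}.png").astype(int);b,g,r=im[...,0],im[...,1],im[...,2]
        m=((r>90)&(g<0.45*r)&(b<0.45*r)).astype(np.uint8);m[:150]=0;m[285:]=0;m[:,:240]=0;m[:,300 if n=="side" else 320:]=0
        cs,_=cv2.findContours(m,cv2.RETR_EXTERNAL,cv2.CHAIN_APPROX_NONE);c=max(cs,key=len)
        e=cv2.fitEllipse(c);k.append(e[0])
    print(n,"after",k[1],onz(n,*k[1],141));P.append(k[1])
    d=np.abs(cv2.imread(f"pics/{n}0.png").astype(int)-cv2.imread(f"pics/{n}9.png")).max(2)
    for nm,X in(("jar",(632,-290,70)),):
        u,v=proj(n,X).astype(int);print(nm,d[v-12:v+12,u-12:u+12].mean())
print(tri(*P))
s=env.state(); print(s["time_s"],s["force"])
E
```

```text
side after (267.17877197265625, 238.03565979003906) [ 507.81878846 -213.82160283  141.        ]
jar 4.522569444444445
top after (296.730712890625, 188.50775146484375) [ 511.41649047 -210.44477848  141.        ]
jar 6.934027777777778
(array([ 510.47058564, -211.40946873,  130.57627938]), np.float64(3.7964391886824655))
6.5167 [-0.10274419 -0.28665624  0.12336406]
```

```bash
python3 -c "
from workcell import env
print(env.job_done())"
```

```text
the job is handed in; nothing more can be done
None
```

I shut the red lid on the yellow container and handed the job in at about 6.5 s. I pushed the lid over from behind with the closed fingers, pressing only on its outer face, and then pressed it down.

**Lid:** Pressing met a firm stop at z = 144 mm with 15–22 N. That is the height given for the shut outer face, and it held for over 0.4 s. I then lifted clear, and the force reading returned to zero.

**Surroundings:** In the last pictures the lid lies flat and its centre is within about 1 px (2–3 mm) of the container's starting centre. The jar's image is unchanged beyond noise. The white container is still open and the other items look unmoved; I checked these only by eye.

**Disagreement:** Triangulating the lid centre from the two views gave a height of 131 mm instead of about 142 mm, with a 4 mm gap between the rays. I put this down to noise from how close together the two camera views are and relied on the contact height instead. I have no direct reading of the lid's angle.

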